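# Catch the thread and close the canister

### The job

The blue lid of the terracotta canister is riding high on its quarter-turn thread. Turn it backward (counterclockwise seen from above) until it drops into the thread starts, then screw it forward (clockwise) until it is home with its red pointer at the canister's red mark, and let go. Never force it forward while it rides high, and leave the amber glass bowl where it stands.

Things in the scene. Friction and masses are not known exactly. Their poses are not given: they have to be found in the camera images.
- canister: Round terracotta canister, fixed, 98 mm across, one of three (the white and green ones are closed). Origin: centre of its underside, z up. Aluminium neck ring on top: top face at z 110 mm, 4 mm thick, inner radius 28, with three gaps (thread starts) centred 60, 180 and 300 deg counterclockwise (from above) of +x. Red mark on the rim at +x.
- lid: Blue lid, 150 g, disc radius 34 mm; origin: centre of the disc's underside, z up. On it a white grip bar 56 mm along x, 14 mm wide, from 6 to 40 mm above origin, its +x half red (pointer). Three brass lugs below, one at +x. Starts with lugs on the ring: origin 121 mm above the canister's, pointer 3 to 20 deg counterclockwise of the mark; a plug keeps it centred within 2.5 mm.
- lid_pointer (a point): Point 40 mm from the lid's axis along its +x. Within about 12 deg of +60 deg (counterclockwise) from the red mark the lugs lie over the gaps and the lid goes straight down 11 mm, till the disc lies on the ring (lid origin 110 mm above the canister's). It then turns freely clockwise at that height, lugs under the ring with 2 mm play, to the mark; a hard stop lies about 5 deg beyond.
- bowl: Amber glass bowl, empty, loose, 130 mm across the rim and 55 mm high, standing beyond the canisters. Origin at the centre of its underside.
Not all that is in view belongs to the job. There is more than one size of the lid; the job needs the larger. There is more than one size of the canister; the job needs the larger.

How it is judged:
By the outcome, as a careful person would: the job done as asked, in the order asked, and still so for the second after the job is handed in, with the robot touching nothing.
It also fails if it takes over 35 s, if anything falls off the work surface, if the arm or the gripper's body presses on something with over 40 N, if the wrist force passes 120 N, or if a joint passes its speed limit or range.

### The arm

A 7-joint arm with a two-finger parallel gripper is mounted at the origin on the work surface. World frame = base frame: x ahead of the robot, y to its left, z up, the work surface at z = 0. Lengths are in m, angles in rad, forces in N, time in s.
With the tool pointing down it reaches from about 0.425 to 0.925 m from the base axis. Payload 6.8 kg.
Tool frame: the origin (TCP) lies at the very end of the fingers, on their centre line; the grasp point (between the pads) lies 19 mm behind it; z points along the fingers, y is the line along which they close (so a half turn about z gives the same grasp; the last joint's range is limited). The gripper opens to 85 mm and grips with 20 to 120 N. Pads are 22 mm wide; open, the fingers measure 114 mm over their backs; the gripper's body (76 mm by 85 mm) begins 54 mm behind the grasp point. The pads swing forward as they close: fully open they stand 13 mm farther back than shut.
Start: joints at [1.052, 0.477, 0.022, 1.555, -0.011, 1.109, -0.083], TCP at [0.27, -0.619, 0.231] pointing down, gripper open.
Joint ranges: [-2.96, 2.96], [-0.34, 2.1], [-1.41, 1.46], [0.24, 2.44], [-1.37, 4.51], [0.17, 1.92], [-2.96, 2.96]. Speed limits (rad/s): [2.39, 2.39, 3.14, 3.14, 3.14, 3.14, 3.14].

### API

Orientations are given as a unit quaternion [w, x, y, z].
In Python, from station import monitor, eyes, bot gives the robot as it stands.
- The arm moves only by the tool drive_effector, called by a JSON object that holds its "fn" and its "kwargs", one argument or row to a line. Schema: {"type":"object","properties":{"motion":{"type":"object","properties":{"rows":{"type":"array","items":{"type":"array","items":{"type":"number"},"minItems":5,"maxItems":5},"minItems":1,"maxItems":20}},"additionalProperties":false,"required":["rows"]},"squeeze":{"type":"number"},"only":{"type":"string"},"quiet":{"type":"boolean"},"lines":{"type":"string"}},"required":["motion"],"additionalProperties":false}. motion is an object whose key "rows" holds a list of rows, 1 to 20 of them, each of 5 numbers: dx, dy, dz in shares of the most that a row can go, 1 being 50 mm, then a turn about the tool's z in a scale on which 1.0 is 4 rad, then the opening from 0.0 (shut) to 1.0 (fully open); each row shifts and turns the commanded pose from where the row before left it, along the tool's axes as they then stand; what a row does not reach is not made up. A row lasts 1/10 s, in which the tool goes at most 0.05 m and 0.15 rad, less where a joint would pass 70% of its speed; a pose out of reach is approached as far as the arm can. The fingers move at their own pace and stop on an object; squeeze is the grip in N (left out, the last holds). Time passes only in rows, so rows that do not move let the fingers close. The tool returns the time, the measured TCP pose, the force, the opening and the grip force at its end. only (a regular expression) keeps the lines of the reply that match it, lines (a string "A,B") keeps lines A to B, and quiet returns only ok. A shift or turn number past 1, either way, is cut back to 1. Input that does not fit is refused with a message, and nothing moves.
- monitor.get_obs(): the state, without advancing time (a new reading comes with each control period).
- eyes.read_camera(name): name is "side" or "top"; returns the picture (420x560x3 uint8, blue, green, red); there is no depth.
- eyes.camera_info(name): a dict with "vertical_fov" (degrees; the focal length in pixels is half the picture's height over the tangent of half this angle, whatever the lens; pixels are square), "cx", "cy" (the principal point, pixels), "view" (4x4, takes a point from world to camera coordinates). Camera axes: x right, y up, looking along -z (the intrinsics and any distortion apply to the point x, -y, -z); pixel columns grow to the right and rows downward; lengths in m; the calibration is good to about 2 mm. A picture is of the moment at which its call begins. camera_info takes no time and is no camera call.
- bot.hand_in(): hands the job in; it is judged then, once.
The state is a dict: "t": time; "q": joint angles; "joint_vel": joint speeds; "joint_torque": joint torques, N m; "eef_pos": TCP position; "tool_rot": TCP orientation; "contact_force": force on the tool from outside, world axes, zero at the start; "torque": the same for the moment, N m; "gripper_width": opening from 0.0 (shut) to 1.0 (fully open); "grasp_force": force on a finger pad.
Only numpy, scipy, OpenCV 4.12 (cv2) and the standard library are available. Lean on these libraries where they do the work, as an engineer would, in place of code of your own. Each camera call takes 0.05 s, during which the arm holds its last target. There are 200 camera calls.

## Working session

There is one attempt and no reset: what is moved stays moved. The work goes in short steps, Python scripts to look and compute and a tool call to move; the robot and the scene stay as the last step left them, time stands still between calls to the robot, and variables do not carry over. Pictures are saved under pics/ and viewed, at most 10 in all, crops included, and the job is handed in when it is done.

```bash
mkdir -p pics; ls; python3 - <<'E'
from station import monitor, eyes, bot
import cv2
for n in("top","side"):
    cv2.imwrite(f"pics/{n}0.png",eyes.read_camera(n)); print(n,eyes.camera_info(n))
o=monitor.get_obs(); print(o)
E
```

```text
pics
top {'vertical_fov': 45.214877478072026, 'cx': 280.9898066532539, 'cy': 196.92190784764682, 'view': array([[-6.63647388e-04, -9.99816104e-01, -1.91655240e-02,
         7.54005515e-02],
       [ 9.87826902e-01, -3.63675607e-03,  1.55514587e-01,
        -6.38784871e-01],
       [-1.55555688e-01, -1.88290134e-02,  9.87647658e-01,
        -1.20680610e+00],
       [ 0.00000000e+00,  0.00000000e+00,  0.00000000e+00,
         1.00000000e+00]])}
side {'vertical_fov': 46.55081773287376, 'cx': 269.6490434890801, 'cy': 209.09598367720082, 'view': array([[ 9.74862710e-01, -2.22804231e-01,  9.86030816e-04,
        -5.96050727e-01],
       [ 1.72782628e-01,  7.58776368e-01,  6.28016391e-01,
        -2.26338253e-01],
       [-1.40672886e-01, -6.12059392e-01,  7.78199486e-01,
        -9.60351904e-01],
       [ 0.00000000e+00,  0.00000000e+00,  0.00000000e+00,
         1.00000000e+00]])}
{'t': 0.1, 'q': array([ 1.05192135,  0.47771093,  0.02230805,  1.55635705, -0.01150864,
        1.10930669, -0.08306602]), 'joint_vel': array([-6.64740288e-04, -1.62730411e-03, -1.42494539e-03, -2.05952195e-03,
       -2.49561917e-05,  3.97557313e-04,  1.82087810e-03]), 'joint_torque': array([ 4.09470202e-03, -5.97765541e+01,  1.61426090e+00, -2.81954616e+01,
        1.29200183e-02,  5.06693163e-03,  2.48105016e-05]), 'eef_pos': array([ 0.26933649, -0.61834717,  0.23042475]), 'tool_rot': array([-7.98704160e-04,  9.78973450e-01,  2.03986026e-01, -2.15762813e-04]), 'contact_force': array([-0.77874171,  0.24118031,  0.16837179]), 'torque': array([-0.02538844, -0.02755342,  0.02397119]), 'grasp_force': 0.0, 'gripper_width': 1.0004430651194922}
```

View pics/top0.png

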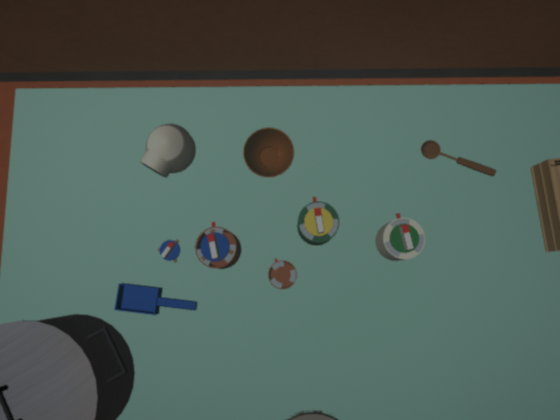

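View pics/side0.png

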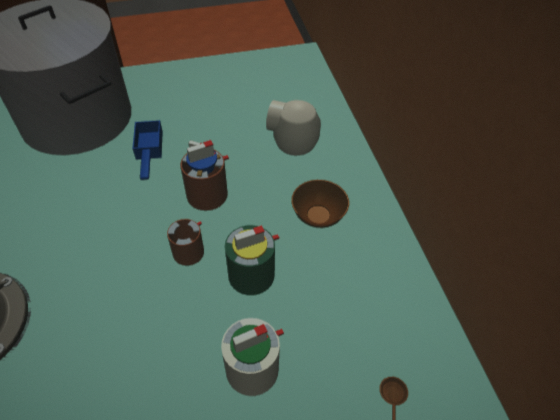

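The two views show these candidates:
- Larger terracotta canister with a blue lid: top (216,247), side (205,175).
- Small terracotta canister, open: top (283,274).
- Small blue lid lying on the table: top (170,250).
- Closed green and white canisters: top (319,222) and (404,238).
- Blue dustpan: top (140,298).

The one at top (216,247) fits, because it is the larger canister and carries the larger blue lid. I'll confirm it in an enlarged crop.

```bash
python3 - <<'E'
import cv2,numpy as np
a=cv2.imread("pics/top0.png")[207:287,150:250]; b=cv2.imread("pics/side0.png")[130:215,165:245]
f=lambda i:cv2.convertScaleAbs(cv2.resize(i,(400,400*i.shape[0]//i.shape[1]),interpolation=cv2.INTER_CUBIC),alpha=1.5)
c=np.zeros((430,800,3),np.uint8);A=f(a);B=f(b);c[:A.shape[0],:400]=A;c[:B.shape[0],400:]=B
cv2.imwrite("pics/crop1.png",c)
E
```

```text
(no output)
```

View pics/crop1.png

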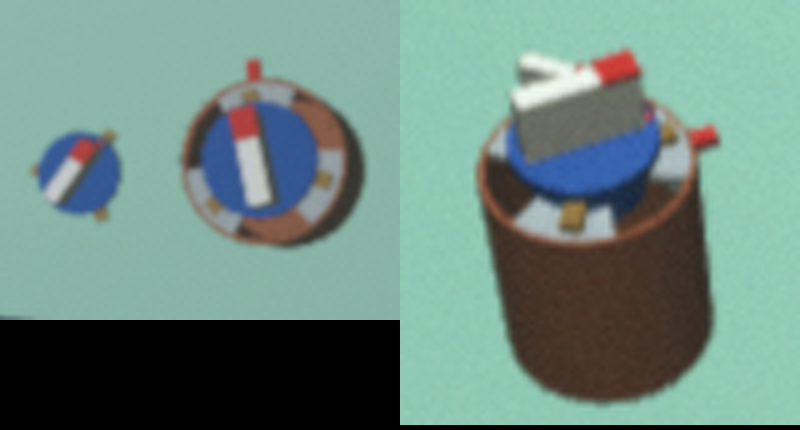

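The crop confirms it. The large canister has the blue lid riding high on its ring, with brass lugs at about top (212,231), (231,252) and (204,258). The red mark is at (213,224) and the bar runs from (210,235) to (216,258). The small lid at (170,250) and the small canister are decoys.

```bash
cat > h.py <<'E'
import cv2,numpy as np
from station import eyes,monitor
def ray(n,u,v):
    i=eyes.camera_info(n);f=210/np.tan(np.radians(i["vertical_fov"])/2);V=i["view"]
    d=V[:3,:3].T@np.array([(u-i["cx"])/f,-(v-i["cy"])/f,-1]);return -V[:3,:3].T@V[:3,3],d/np.linalg.norm(d)
def plane(n,p,z):
    o,d=ray(n,*p);return o+d*(z-o[2])/d[2]
def tri(p,q):
    o,d=ray("top",*p);O,D=ray("side",*q)
    s=np.linalg.lstsq(np.c_[d,-D],O-o,rcond=None)[0];a=o+s[0]*d;b=O+s[1]*D
    return (a+b)/2,np.linalg.norm(a-b)
def blobs(img,kind,win):
    x0,y0,x1,y1=win;c=img[y0:y1,x0:x1].astype(int);b,g,r=c[...,0],c[...,1],c[...,2]
    m={"red":(r>110)&(r>2.2*g)&(r>2.2*b),"white":(r>125)&(abs(r-g)<35)&(abs(g-b)<40),"blue":(b>90)&(b>1.7*r)&(b>1.4*g)}[kind].astype(np.uint8)
    n,l,s,ce=cv2.connectedComponentsWithStats(m)
    return [(tuple(np.round(ce[k]+[x0,y0],2)),int(s[k,4])) for k in range(1,n) if s[k,4]>3]
E
python3 - <<'E'
from h import *
t=cv2.imread("pics/top0.png");s=cv2.imread("pics/side0.png")
for k in("red","white","blue"):
    print(k,blobs(t,k,(190,215,245,275)),blobs(s,k,(178,135,235,200)))
print([t[y,x] for x,y in((210,238),(213,224),(214,252),(203,228),(230,240))])
E
```

```text
red [((np.float64(210.34), np.float64(237.07)), 29)] [((np.float64(207.88), np.float64(142.88)), 25), ((np.float64(225.38), np.float64(156.62)), 8)]
white [((np.float64(212.7), np.float64(249.18)), 56)] [((np.float64(195.54), np.float64(145.5)), 96)]
blue [((np.float64(222.01), np.float64(244.72)), 203), ((np.float64(205.83), np.float64(249.34)), 155)] [((np.float64(202.69), np.float64(162.05)), 219)]
[array([ 42,  43, 116], dtype=uint8), array([ 43,  45, 115], dtype=uint8), array([131, 133, 129], dtype=uint8), array([114, 122,  93], dtype=uint8), array([49, 61, 89], dtype=uint8)]
```

```bash
sed -i 's/(r>110)&(r>2.2\*g)&(r>2.2\*b)/(r>95)\&(r>2.1*g)\&(r>2.1*b)/' h.py; python3 - <<'E'
from h import *
t=cv2.imread("pics/top0.png");s=cv2.imread("pics/side0.png")
R=blobs(t,"red",(190,215,245,275));S=blobs(s,"red",(178,135,235,200));print(R,S)
W=blobs(t,"white",(190,215,245,275))[0][0]
top=sorted(R,key=lambda b:b[0][1]);mk,pt=top[0][0],max(R,key=lambda b:b[1])[0]
S=sorted(S,key=lambda b:-b[1]);
print("tri pointer",tri(pt,S[0][0])); 
sm=[b[0] for b in S if b[0][0]>220][0];print("tri mark",tri(mk,sm))
a,b=plane("top",pt,.161),plane("top",W,.161);print(a,b,np.linalg.norm(a-b),"ctr",(a+b)/2,"ang",np.degrees(np.arctan2(*(a-b)[1::-1])))
# bar rectangle
c=t[225:270,195:235].astype(int);bb,g,r=c[...,0],c[...,1],c[...,2]
m=(((r>95)&(r>2.1*g))|((r>110)&(abs(r-g)<30)&(abs(bb-g)<30)&(r>g-5))).astype(np.uint8)
cs=max(cv2.findContours(m,0,1)[0],key=cv2.contourArea);print(cv2.minAreaRect(cs+[195,225]))
for z in(.11,.105):print("mark",plane("top",mk,z),plane("side",sm,z))
E
```

```text
[((np.float64(212.8), np.float64(224.2)), 5), ((np.float64(210.64), np.float64(237.15)), 33)] [((np.float64(207.86), np.float64(143.0)), 28), ((np.float64(225.1), np.float64(156.7)), 10)]
tri pointer (array([0.52901824, 0.22983097, 0.16360014]), np.float64(0.0026202402416535325))
tri mark (array([0.56351112, 0.23377003, 0.1108294 ]), np.float64(0.002821821422392067))
[0.53053232 0.23028737 0.161     ] [0.50356331 0.22508811 0.161     ] 0.027465610137518165 ctr [0.51704781 0.22768774 0.161     ] ang 10.911965832646253
((211.91893005371094, 245.51351928710938), (23.34465789794922, 5.260767936706543), 80.53767395019531)
mark [0.5650148  0.23392806 0.11      ] [0.56217534 0.23445013 0.11      ]
mark [0.56552923 0.23470421 0.105     ] [0.5626695  0.23947082 0.105     ]
```

```bash
cat >> h.py <<'E'
from scipy.spatial.transform import Rotation as Rn
def step(target,yaw=None):
    o=monitor.get_obs();w=o["tool_rot"];R=Rn.from_quat([*w[1:],w[0]]).as_matrix()
    y=np.degrees(np.arctan2(R[1,0],R[0,0]));d=R.T@(np.array(target)-o["eef_pos"])
    print("t",round(o["t"],2),"pos",o["eef_pos"].round(4),"yaw",y.round(2),"tilt",R[:,2].round(4),"tool d",d.round(4),"turn",None if yaw is None else np.radians(y-yaw).round(4),"F",o["contact_force"].round(1),"M",o["torque"].round(2),"q7",o["q"][6].round(2))
E
python3 - <<'E'
from h import *
from scipy.optimize import least_squares
t=cv2.imread("pics/top0.png").astype(float)
t=cv2.GaussianBlur(t,(0,0),.6)
P=[]
for a in np.radians(np.arange(0,360,6)):
    best=None
    for k in np.arange(14,26,.25):
        u,v=216+k*np.cos(a),246.5+k*np.sin(a)
        b,g,r=cv2.getRectSubPix(t.astype(np.float32),(1,1),(u,v))[0,0]
        if r>g+12 and r>62: best=(u,v,k)
    if best: P.append((np.degrees(a),best[2],*plane("top",best[:2],.112)[:2]))
P=np.array(P)
f=least_squares(lambda p:np.hypot(P[:,2]-p[0],P[:,3]-p[1])-p[2],[.52,.228,.049],loss="soft_l1",f_scale=.001)
print(f.x,(f.fun*1000).round(1)); c=f.x
m=np.array([.5640,.2339]);print("mark ang",np.degrees(np.arctan2(m[1]-c[1],m[0]-c[0])),np.hypot(*(m-c[:2])))
# brass lugs from top
s=t[222:272,192:242];b,g,r=s[...,0],s[...,1],s[...,2]
print([(q*1).tolist() for q in np.argwhere((r-b>35)&(g-b>12)&(r<1.9*g))[:, ::-1]+[192,222]])
step((.47,-.2,.25));step((.517,.228,.25),10.9)
E
```

```text
[0.50990736 0.22218366 0.04524875] [-1.1 -0.2 -0.1  0.5  0.6  0.2 -0.2  0.  -0.3 -6.2  5.   4.1  5.  -7.1
 -4.2 -4.9 -5.7 -6.5 14.  16.6 -0.1  0.   0.2  0.4  0.6  0.8  0.5  0.2
 -0.7 -0.3]
mark ang 12.221349447960518 0.055346967976631446
[[226, 234], [227, 234], [228, 234], [229, 234], [228, 235], [229, 235], [230, 235], [231, 235], [228, 236], [229, 236], [230, 236], [229, 237], [230, 237], [229, 238], [230, 238], [230, 239], [231, 239], [232, 239], [230, 240], [231, 240], [232, 240], [233, 240], [234, 240], [231, 241], [232, 241], [233, 241], [231, 242], [232, 242], [233, 242], [216, 264], [217, 264]]
t 0.1 pos [ 0.2693 -0.6183  0.2304] yaw 23.54 tilt [-7.0e-04  1.5e-03 -1.0e+00] tool d [ 0.351  -0.3034 -0.0191] turn None F [-0.8  0.2  0.2] M [-0.03 -0.03  0.02] q7 -0.08
t 0.1 pos [ 0.2693 -0.6183  0.2304] yaw 23.54 tilt [-7.0e-04  1.5e-03 -1.0e+00] tool d [ 0.5651 -0.677  -0.0185] turn 0.2206 F [-0.8  0.2  0.2] M [-0.03 -0.03  0.02] q7 -0.08
```

The manual's scale: shifts go in shares of 50 mm and turns go in shares of 4 rad. Converting my numbers, 0.032 m is 0.64, -0.0276 m is -0.552.

{"fn": "drive_effector", "kwargs": {
  "motion": {"rows": [[0.32, -0.28, -0.04, 0, 1], [0.64, -0.552, -0.04, 0, 1], [0.64, -0.552, -0.04, 0, 1], [0.64, -0.552, -0.04, 0, 1], [0.64, -0.552, -0.04, 0, 1], [0.64, -0.552, -0.04, 0, 1], [0.64, -0.552, -0.04, 0, 1], [0.64, -0.552, -0.04, 0, 1], [0.64, -0.552, -0.04, 0, 1], [0.64, -0.552, -0.04, 0, 1], [0.64, -0.552, -0.04, 0, 1], [0.32, -0.28, 0, 0, 1]]},
  "squeeze": 40
}}

```text
t: 1.3
eef_pos: [0.4724, -0.1954, 0.2535]
tool_rot: [-0.0, 0.978, 0.206, 0.0]
contact_force: [-0.5, -0.3, -0.7]
gripper_width: 0.997
grasp_force: 0.0
```

```bash
python3 - <<'E'
from h import *
step((.517,.228,.25),10.9)
from scipy.optimize import least_squares
t=cv2.GaussianBlur(cv2.imread("pics/top0.png"),(0,0),.6).astype(np.float32)
P=[]
# table pixels: g-r large; walk inward from outside on lit side (image left/top-left/bottom-left)
for a in np.arange(110,262,4):
    ca,sa=np.cos(np.radians(a)),np.sin(np.radians(a)); pr=None
    for k in np.arange(30,14,-.1):
        b,g,r=cv2.getRectSubPix(t,(1,1),(216+k*ca,246.5+k*sa))[0,0]
        if g-r<8: break
    P.append(plane("top",(216+k*ca,246.5+k*sa),.112)[:2])
P=np.array(P)
for fr in(0,1):
    f=least_squares(lambda p:np.hypot(P[:,0]-p[0],P[:,1]-p[1])-(p[2] if fr else .049),[.52,.228,.049],loss="soft_l1",f_scale=.0007)
    print(f.x.round(4),(f.fun*1000).round(1)); c=f.x
    m=np.array([.5640,.2339]);print("mark ang",np.degrees(np.arctan2(m[1]-c[1],m[0]-c[0])),np.hypot(*(m-c[:2])))
E
```

```text
t 1.3 pos [ 0.4724 -0.1954  0.2535] yaw 23.81 tilt [ 7.0e-04  1.1e-03 -1.0e+00] tool d [ 0.2118 -0.3694  0.004 ] turn 0.2253 F [-0.5 -0.3 -0.7] M [-0.02 -0.01  0.03] q7 -0.93
[0.512  0.2257 0.049 ] [ 0.2 -0.1  0.1 -0.2 -0.2 -0.2 -0.4 -0.1  0.4  0.2 -0.2 -0.4 -0.3 -0.2
 -0.1  0.1 -0.1  0.1  0.4  0.3  0.4  0.3  0.2  0.3  0.4  0.2  0.1 -0.1
 -0.1 -0.2 -0.4 -0.2 -0.4 -0.9 -0.6 -0.6  0.5 10.7]
mark ang 8.96224416527613 0.052608724685496135
[0.512  0.226  0.0487] [ 0.4  0.1  0.2 -0.1 -0.1 -0.1 -0.4 -0.1  0.4  0.2 -0.2 -0.4 -0.3 -0.2
 -0.1 -0.  -0.1 -0.   0.4  0.2  0.4  0.3  0.1  0.2  0.4  0.2  0.1 -0.1
 -0.  -0.2 -0.4 -0.1 -0.3 -0.7 -0.5 -0.5  0.7 11. ]
mark ang 8.617629506322828 0.05257329697118583
```

Converted, -0.037 m is -0.74, 0.021 m is 0.42, 0.11 rad / 4 = 0.0275.

{"fn": "drive_effector", "kwargs": {
  "motion": {"rows": [[0.2, -0.36, 0, 0, 1], [0.42, -0.74, 0, 0, 1], [0.42, -0.74, 0, 0, 1], [0.42, -0.74, 0, 0, 1], [0.42, -0.74, 0, 0, 1], [0.42, -0.74, 0, 0, 1], [0.42, -0.74, 0, 0, 1], [0.42, -0.74, 0, 0, 1], [0.42, -0.74, 0, 0, 1], [0.42, -0.74, 0, 0, 1], [0.2, -0.36, 0, 0, 1], [0, 0, 0, 0.0275, 0.7], [0, 0, 0, 0.0275, 0.7], [0, 0, 0, 0, 0.7]]}
}}

```text
t: 2.7
eef_pos: [0.5148, 0.2223, 0.2528]
tool_rot: [0.0, 0.995, 0.095, -0.0]
contact_force: [-0.4, 0.3, 0.3]
gripper_width: 0.7
grasp_force: 0.0
```

```bash
python3 - <<'E'
from h import *
step((.513,.227,.134),11)
E
```

```text
t 2.7 pos [0.5148 0.2223 0.2528] yaw 10.9 tilt [-8.e-04 -5.e-04 -1.e+00] tool d [-0.0008 -0.005   0.1188] turn -0.0017 F [-0.4  0.3  0.3] M [ 0.01  0.04 -0.  ] q7 -2.03
```

Converted, 0.04 m is 0.8, 0.039 m is 0.78.

{"fn": "drive_effector", "kwargs": {
  "motion": {"rows": [[-0.02, -0.1, 0.4, 0, 0.7], [0, 0, 0.8, 0, 0.7], [0, 0, 0.78, 0, 0.7], [0, 0, 0.4, 0, 0.7], [0, 0, 0, 0, 0.7]]}
}}

```text
t: 3.2
eef_pos: [0.5111, 0.2254, 0.1311]
tool_rot: [0.001, 0.995, 0.096, -0.003]
contact_force: [0.8, -0.1, 0.5]
gripper_width: 0.704
grasp_force: 0.0
```

```bash
python3 - <<'E'
from h import *
step((.513,.227,.134),11)
cv2.imwrite("pics/side1.png",eyes.read_camera("side"))
i=cv2.imread("pics/side1.png")[80:230,120:300];cv2.imwrite("pics/s1c.png",cv2.convertScaleAbs(cv2.resize(i,(720,600)),alpha=1.5))
E
```

```text
t 3.2 pos [0.5111 0.2254 0.1311] yaw 11.07 tilt [-0.0059 -0.0028 -1.    ] tool d [ 0.0022 -0.0012 -0.0029] turn 0.0013 F [ 0.8 -0.1  0.5] M [-0.02  0.08 -0.01] q7 -2.11
```

View pics/s1c.png

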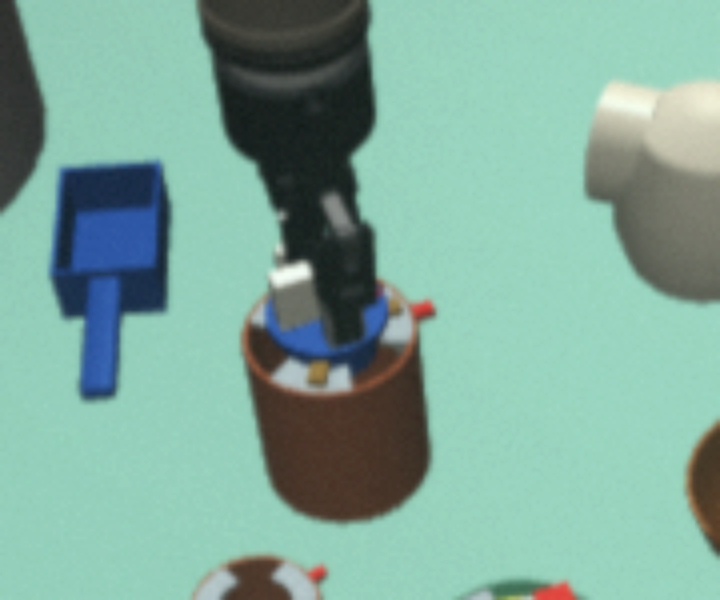

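The fingers straddle the bar: the near finger is at crop (345,290) and the bar end at (292,295). Next I close the gripper.

Converted, -0.001 m is -0.02.

{"fn": "drive_effector", "kwargs": {
  "motion": {"rows": [[0, 0, -0.02, 0, 0.4], [0, 0, 0, 0, 0.2], [0, 0, 0, 0, 0], [0, 0, 0, 0, 0], [0, 0, 0, 0, 0], [0, 0, 0, 0, 0]]},
  "squeeze": 40
}}

```text
t: 3.85
eef_pos: [0.5141, 0.2274, 0.1367]
tool_rot: [-0.0, 0.995, 0.095, 0.001]
contact_force: [-1.2, -0.4, 6.3]
gripper_width: 0.161
grasp_force: 40.9
```

```bash
python3 - <<'E'
from h import *
step((.513,.227,.134),11)
E
```

```text
t 3.85 pos [0.5141 0.2274 0.1367] yaw 10.93 tilt [ 2.3e-03  8.0e-04 -1.0e+00] tool d [-0.0011  0.0001  0.0027] turn -0.0012 F [-1.2 -0.4  6.3] M [-0.16  0.16 -0.11] q7 -2.11
```

Converted, -0.1 rad / 4 = -0.025.

{"fn": "drive_effector", "kwargs": {
  "motion": {"rows": [[0, 0, 0, -0.0125, 0], [0, 0, 0, -0.025, 0], [0, 0, 0, -0.025, 0], [0, 0, 0, -0.025, 0], [0, 0, 0, -0.025, 0], [0, 0, 0, -0.0125, 0], [0, 0, 0, 0, 0]]}
}}

```text
t: 4.55
eef_pos: [0.5143, 0.2276, 0.1367]
tool_rot: [-0.0, 0.941, 0.339, 0.001]
contact_force: [0.4, -0.2, 4.9]
gripper_width: 0.155
grasp_force: 40.8
```

```bash
python3 - <<'E'
from h import *
step((.513,.227,.134),68.5)
E
```

```text
t 4.55 pos [0.5143 0.2276 0.1367] yaw 39.66 tilt [ 0.0026  0.0014 -1.    ] tool d [-0.0014 -0.0004  0.0027] turn -0.5033 F [ 0.4 -0.2  4.9] M [ 0.06 -0.03  0.13] q7 -1.66
```

Converted, -0.1 rad / 4 = -0.025.

{"fn": "drive_effector", "kwargs": {
  "motion": {"rows": [[0, 0, 0, -0.0125, 0], [0, 0, 0, -0.025, 0], [0, 0, 0, -0.025, 0], [0, 0, 0, -0.025, 0], [0, 0, 0, -0.025, 0], [0, 0, 0, -0.0125, 0], [0, 0, 0, 0, 0]]}
}}

```text
t: 5.25
eef_pos: [0.5123, 0.2282, 0.1354]
tool_rot: [-0.001, 0.828, 0.561, 0.0]
contact_force: [-2.5, 2.8, -1.1]
gripper_width: 0.157
grasp_force: 39.8
```

```bash
python3 - <<'E'
from h import *
step((.513,.227,.134),68.5)
t=eyes.read_camera("side");cv2.imwrite("pics/side2.png",t)
i=t[80:230,120:300];cv2.imwrite("pics/s2c.png",cv2.convertScaleAbs(cv2.resize(i,(720,600)),alpha=1.5))
E
```

```text
t 5.25 pos [0.5123 0.2282 0.1354] yaw 68.31 tilt [-0.001   0.0017 -1.    ] tool d [-0.0008  0.0011  0.0014] turn -0.0034 F [-2.5  2.8 -1.1] M [ 1.01  0.73 -0.  ] q7 -1.22
```

View pics/s2c.png

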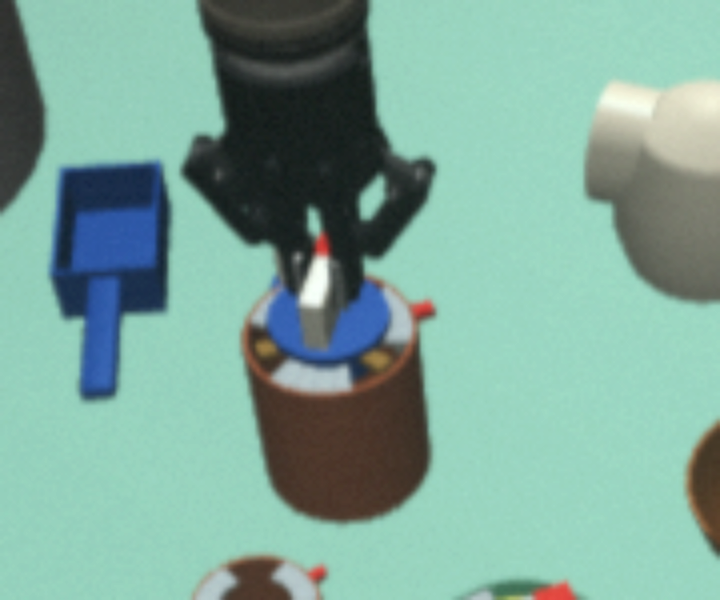

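The lugs at crop (267,347) and (375,357) lie over the gaps. Next I lower the lid.

Converted, 0.003 m is 0.06.

{"fn": "drive_effector", "kwargs": {
  "motion": {"rows": [[0, 0, 0.06, 0, 0], [0, 0, 0.06, 0, 0], [0, 0, 0.06, 0, 0], [0, 0, 0, 0, 0]]}
}}

```text
t: 5.7
eef_pos: [0.5126, 0.2286, 0.1265]
tool_rot: [-0.001, 0.828, 0.561, 0.001]
contact_force: [-2.2, 5.5, -0.4]
gripper_width: 0.151
grasp_force: 39.9
```

```bash
python3 - <<'E'
from h import *
step((.513,.227,.1245),68.5)
E
```

```text
t 5.7 pos [0.5126 0.2286 0.1265] yaw 68.22 tilt [-1.0e-04  1.9e-03 -1.0e+00] tool d [-0.0013  0.0009  0.002 ] turn -0.0049 F [-2.2  5.5 -0.4] M [1.25 0.64 0.05] q7 -1.23
```

Converted, 0.001 m is 0.02.

{"fn": "drive_effector", "kwargs": {
  "motion": {"rows": [[0, 0, 0.02, 0, 0], [0, 0, 0.02, 0, 0], [0, 0, 0.02, 0, 0], [0, 0, 0, 0, 0]]}
}}

```text
t: 6.1
eef_pos: [0.5127, 0.2287, 0.1257]
tool_rot: [-0.0, 0.828, 0.561, 0.001]
contact_force: [-9.3, 0.3, 18.4]
gripper_width: 0.155
grasp_force: 42.6
```

```bash
python3 - <<'E'
from h import *
step((.513,.227,.1245),68.5)
E
```

```text
t 6.1 pos [0.5127 0.2287 0.1257] yaw 68.21 tilt [ 7.e-04  8.e-04 -1.e+00] tool d [-0.0014  0.0009  0.0012] turn -0.0051 F [-9.3  0.3 18.4] M [ 0.26  1.92 -0.  ] q7 -1.24
```

It seated after an 11.0 mm drop, with the force rising. I'll relieve the pressure, then turn clockwise.

Converted, -0.0015 m is -0.03, 0.1 rad / 4 = 0.025.

{"fn": "drive_effector", "kwargs": {
  "motion": {"rows": [[0, 0, -0.03, 0, 0], [0, 0, 0, 0.0125, 0], [0, 0, 0, 0.025, 0], [0, 0, 0, 0.025, 0], [0, 0, 0, 0.025, 0], [0, 0, 0, 0.025, 0], [0, 0, 0, 0.0125, 0], [0, 0, 0, 0, 0]]}
}}

```text
t: 6.9
eef_pos: [0.5145, 0.2279, 0.1257]
tool_rot: [-0.0, 0.941, 0.338, 0.002]
contact_force: [1.8, 3.7, 1.0]
gripper_width: 0.154
grasp_force: 40.2
```

```bash
python3 - <<'E'
from h import *
step((.513,.227,.1245),8.5)
E
```

```text
t 6.9 pos [0.5145 0.2279 0.1257] yaw 39.51 tilt [ 0.0031  0.0016 -1.    ] tool d [-0.0018 -0.0003  0.0012] turn 0.5413 F [1.8 3.7 1. ] M [ 0.84 -0.38  0.02] q7 -1.67
```

Converted, 0.1 rad / 4 = 0.025.

{"fn": "drive_effector", "kwargs": {
  "motion": {"rows": [[0, 0, 0, 0.0125, 0], [0, 0, 0, 0.025, 0], [0, 0, 0, 0.025, 0], [0, 0, 0, 0.025, 0], [0, 0, 0, 0.025, 0], [0, 0, 0, 0.0125, 0], [0, 0, 0, 0, 0], [0, 0, 0, 0, 0]]}
}}

```text
t: 7.7
eef_pos: [0.5141, 0.227, 0.1257]
tool_rot: [-0.0, 0.995, 0.096, 0.001]
contact_force: [-0.4, 1.6, 5.7]
gripper_width: 0.158
grasp_force: 40.8
```

```bash
python3 - <<'E'
from h import *
step((.513,.227,.1245),8.5)
E
```

```text
t 7.7 pos [0.5141 0.227  0.1257] yaw 11.03 tilt [ 2.e-03  3.e-04 -1.e+00] tool d [-0.0011 -0.0002  0.0012] turn 0.0441 F [-0.4  1.6  5.7] M [ 0.27 -0.15 -0.06] q7 -2.11
```

Converted, 0.02 rad / 4 = 0.005.

{"fn": "drive_effector", "kwargs": {
  "motion": {"rows": [[0, 0, 0, 0.005, 0], [0, 0, 0, 0.005, 0], [0, 0, 0, 0, 0], [0, 0, 0, 0, 0]]}
}}

```text
t: 8.1
eef_pos: [0.5142, 0.227, 0.1257]
tool_rot: [-0.0, 0.997, 0.076, 0.001]
contact_force: [-0.4, 1.9, 5.0]
gripper_width: 0.154
grasp_force: 40.8
```

```bash
python3 - <<'E'
from h import *
step((.513,.227,.1245),8.5)
E
```

```text
t 8.1 pos [0.5142 0.227  0.1257] yaw 8.74 tilt [ 2.e-03  5.e-04 -1.e+00] tool d [-0.0012 -0.0002  0.0012] turn 0.0042 F [-0.4  1.9  5. ] M [ 0.22 -0.25 -0.06] q7 -2.15
```

{"fn": "drive_effector", "kwargs": {
  "motion": {"rows": [[0, 0, 0, 0, 0.3], [0, 0, 0, 0, 0.7], [0, 0, 0, 0, 0.7], [0, 0, -0.2, 0, 0.7], [0, 0, -0.6, 0, 0.7], [0, 0, -0.8, 0, 0.7], [0, 0, -0.8, 0, 0.7], [-0.8, 0, -0.4, 0, 0.7], [-1, 0, 0, 0, 0.7], [0, 0.8, 0, 0, 0.7], [0, 1, 0, 0, 0.7], [0, 1, 0, 0, 0.7], [0, 1, 0, 0, 0.7], [0, 0.6, 0, 0, 0.7], [0, 0, 0, 0, 0.7]]}
}}

```text
t: 9.6
eef_pos: [0.4573, -0.0091, 0.2653]
tool_rot: [0.001, 0.997, 0.072, 0.0]
contact_force: [0.4, 0.1, -0.0]
gripper_width: 0.701
grasp_force: 0.0
```

```bash
python3 - <<'E'
from h import *
step((.513,.227,.1245),8.5)
t=eyes.read_camera("top");s=eyes.read_camera("side");cv2.imwrite("pics/top3.png",t);cv2.imwrite("pics/side3.png",s)
print(blobs(t,"red",(190,215,245,275)),blobs(t,"white",(190,215,245,275)),blobs(s,"red",(178,135,235,200)))
a=t[207:287,150:250]; b=s[130:215,165:245]
f=lambda i:cv2.convertScaleAbs(cv2.resize(i,(400,400*i.shape[0]//i.shape[1]),interpolation=cv2.INTER_CUBIC),alpha=1.5)
c=np.zeros((430,800,3),np.uint8);A=f(a);B=f(b);c[:A.shape[0],:400]=A;c[:B.shape[0],400:]=B
cv2.imwrite("pics/crop3.png",c)
E
```

```text
t 9.6 pos [ 0.4573 -0.0091  0.2653] yaw 8.2 tilt [ 2.0e-04 -1.5e-03 -1.0e+00] tool d [ 0.0888 -0.2259  0.1405] turn -0.0052 F [ 0.4  0.1 -0. ] M [ 0.01 -0.   -0.05] q7 -1.57
[((np.float64(213.0), np.float64(224.5)), 4), ((np.float64(212.56), np.float64(237.18)), 34)] [((np.float64(213.92), np.float64(249.38)), 64)] [((np.float64(206.65), np.float64(146.78)), 46), ((np.float64(225.2), np.float64(156.9)), 10)]
```

View pics/crop3.png

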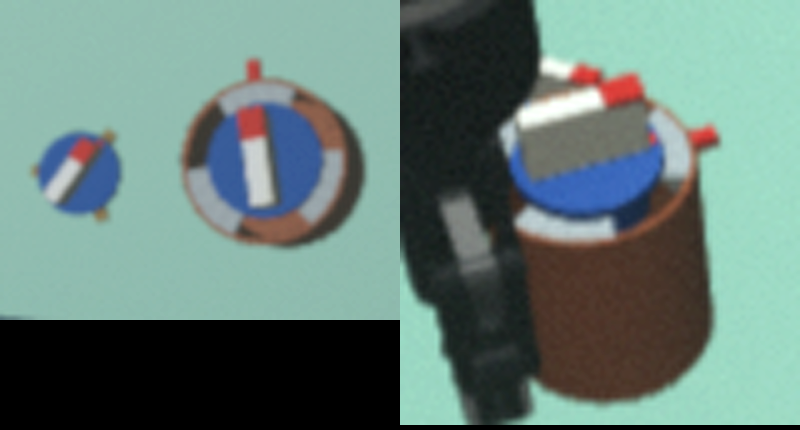

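The lid is home: the disc sits on the ring, no lugs show, and the pointer is at top (212.6,237.2) with the mark at (213,224.5). I'll check the angle numerically.

```bash
python3 - <<'E'
from h import *
def redc(f,w,thr=15):
    t=cv2.imread(f).astype(float)[w[1]:w[3],w[0]:w[2]];x=t[...,2]-t[...,:2].max(2);x=np.clip(x-thr,0,None)
    Y,X=np.mgrid[w[1]:w[3],w[0]:w[2]];return (X*x).sum()/x.sum(),(Y*x).sum()/x.sum()
c=np.array([.512,.2258])
for f in("pics/top0.png","pics/top3.png"):
  m=redc(f,(207,218,219,226));
  for z in(.108,.112):
    p=plane("top",m,z)[:2];print(f,"mark px",np.round(m,2),z,p.round(4),np.degrees(np.arctan2(p[1]-c[1],p[0]-c[0])).round(2))
  t=cv2.imread(f).astype(int)[225:270,195:235];bb,g,r=t[...,0],t[...,1],t[...,2]
  k=(((r>95)&(r>2*g))|((r>100)&(abs(r-g)<30)&(abs(bb-g)<30)&(r>g-8))).astype(np.uint8)
  n,l,s,_=cv2.connectedComponentsWithStats(k);b=1+np.argmax(s[1:,4]);q=np.argwhere(l==b)[:,::-1]+[195,225]
  z=.161 if "0" in f else .15
  W=np.array([plane("top",x,z)[:2] for x in q]);e,v=np.linalg.eigh(np.cov(W.T));d=v[:,1]*np.sign(v[0,1])
  print("bar",len(q),W.mean(0).round(4),np.degrees(np.arctan2(d[1],d[0])).round(2))
S=[redc("pics/side3.png",(220,152,232,161))];print("side mark",[plane("side",x,.11)[:2].round(4) for x in S],"tri",tri(m,S[0]))
E
```

```text
pics/top0.png mark px [212.92 223.76] 0.108 [0.5663 0.234 ] 8.57
pics/top0.png mark px [212.92 223.76] 0.112 [0.5659 0.2334] 7.99
bar 123 [0.5116 0.2266] 12.16
pics/top3.png mark px [212.92 223.75] 0.108 [0.5663 0.234 ] 8.56
pics/top3.png mark px [212.92 223.75] 0.112 [0.5659 0.2333] 7.97
bar 132 [0.5127 0.2252] 9.43
side mark [array([0.5618, 0.234 ])] tri (array([0.56389691, 0.23350298, 0.11069364]), np.float64(0.004215766709536314))
```

```bash
python3 -c "
from station import bot
print(bot.hand_in())"
```

```text
the job is handed in; nothing more can be done
None
```

I turned the blue lid back until it dropped 11 mm into the thread starts, screwed it home with its pointer within about 1° of the red mark, let go and handed the job in; the bowl was never approached.

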